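# Move a lift-off guard to the other vial stand

### The job

One of the two vial stands has a lift-off guard hanging in it: pinch the guard's two tabs together to pull its sprung hinge pin, lift the guard straight out, and drop it back in at the other stand, down to the bottom of both hinge slots, then let the pin spring out into its keeper hole. The slots of that stand have been re-adjusted, so feel for them with a light touch, set the guard down instead of letting it fall, and leave everything else on the counter alone.

Things in the scene. Friction and masses are not known exactly. Their poses are not given: they have to be found in the camera images.
- guard: grey upright panel 96 wide (y) x 4 thick x 83 mm, 0.15 to 0.27 kg, hung from an aluminium rail (y -50 to 50, 12 thick, z -7 to 7). Origin mid-length on the hinge axis, in the rail; y along the hinge, z up. Panel hangs to z -83. A square steel lug, 7 (x) x 8 (z) mm, sticks out of each end, to y +62 and y -61; out of the one at -y comes the sprung pin, 6 mm diameter, to y -75
- guard_grip (a point): where to pinch, 30 mm above the guard's origin. Two upright tabs on the rail, plates 24 wide (x), 4 thick (y), up to 11 mm above this point: fixed one, outer face at y +14; sliding one, joined to the pin, outer face at y -28, when pulled -14. A pinch from above along y goes from 42 to 28 mm, is centred here when pulled, and then holds the guard too
- hinge_pin (a joint): pin and sliding tab in the guard, m: 0 = pin out (locked), 0.014 = fully pulled, its tip level with the lug's end. Spring 5 N at 0, 8.5 N at 0.014; it springs out when let go
- stand_a: stand holding the guard at the start, fixed; base 110 x 168 x 8 mm, capped vials behind. Origin on the counter below the slots; y along the hinge. Two steel plates, |y| 53.5 to 59.5, top z 108, each with a slot 10 wide (x), open above, bottom z 96: the lugs lie in them (guard origin z 100, 3 mm end play). Keeper plate at y -64 to -70, its 10 x 9 mm hole on the axis takes the pin
- stand_b: the empty stand, fixed, same sizes, axes and facing (keeper at -y). But its slotted plates and keeper, clamped tight together, are set up to 14 mm before or behind the origin in x: not measured, same at both ends. Plates are 70 long, tops flat: beside the slots the guard rests with its origin at z 112, in them it sinks to z 100. Over 40 N between guard and a stand is too rough
- note_pad: bystander: small pink note pad 50 x 50 x 13 mm, loose
- bottle_drop: bystander: small white dropper bottle, 28 mm diameter, 58 high, loose
- slide_box: bystander: small white card box, 60 x 85 x 34 mm, loose
- sample_cup_3: bystander: small clear sample cup, 16 mm diameter, 22 high, loose
Not all that is in view belongs to the job. What is shaped like the stand_b but purple is not meant.

How it is judged:
On the way, in this order (a step that is already met when the one before it is completed fails the run):
1. the sprung pin is pulled while the guard still hangs in the first stand (value of joint hinge_pin above 0.0105 m and z of guard in the frame of stand_a below 0.106 m), for 0.1 s.
2. the guard is lifted clear of the first stand (z of guard in the frame of stand_a above 0.14 m), for 0.1 s.
At the end, for the whole second after the job is handed in: The guard hangs released and at rest in the second stand, its axis at the bottom of both slots (origin at z 97 to 102 mm, within 18 mm of the stand's origin in x, 6 mm in y, axis parallel to the stand's y within 0.04 rad), the sprung pin out to within 2 mm (z of guard in the frame of stand_b between 0.097 and 0.102 m and x of guard in the frame of stand_b between -0.018 and 0.018 m and y of guard in the frame of stand_b between -0.006 and 0.006 m and angle between the y axis of guard and the y axis of stand_b, either way round below 0.04 rad and value of joint hinge_pin below 0.002 m and linear speed of guard below 0.03 m/s and contact force between the fingers and guard below 0.1 N); the robot touches nothing.
It fails at once if the guard pressed or pulled against a stand with more than 40 N (contact force between guard and stand_a above 40 N or contact force between guard and stand_b above 40 N).
It fails at once if the guard dropped (falling out of the hand) (contact force between the fingers and guard below 0.1 N and linear speed of guard above 0.3 m/s).
It fails at once if a bystander pushed more than 15 mm (distance of any of note_pad, bottle_drop, slide_box, sample_cup_3 from where it was at the start of the episode above 0.015 m).
It also fails if it takes over 64 s, if anything falls off the work surface, if the arm or the gripper's body presses on something with over 40 N, if the wrist force passes 120 N, or if a joint passes its speed limit or range.

### The arm

A 6-joint arm with a two-finger parallel gripper is mounted at the origin on a cart in front of the work surface, level with it; the furniture and walls round the work are solid. World frame = base frame: x ahead of the robot, y to its left, z up, the work surface at z = 0. Lengths are in m, angles in rad, forces in N, time in s.
With the tool pointing down it reaches from about 0.25 to 0.725 m from the base axis. Payload 4 kg.
Tool frame: the origin (TCP) lies midway between the tips of the shut fingers; the grasp point (between the pads) lies 19 mm behind it; z points along the fingers, y is the line along which they close (so a half turn about z gives the same grasp; the last joint's range is limited). The gripper opens to 85 mm and grips with 20 to 120 N. Pads are 22 mm wide; open, the fingers measure 114 mm over their backs; the gripper's body (76 mm by 85 mm) begins 54 mm behind the grasp point. The pads swing forward as they close: fully open they stand 13 mm farther back than shut.
Start: joints at [1.246, 0.241, 0.005, 1.335, 0, 1.571], TCP at [0.16, 0.474, 0.231] pointing down, gripper open.
Joint ranges: [-2.72, 2.72], [-1.05, 1.87], [-1.09, 1.28], [-1.99, 2.15], [-1.42, 1.44], [-3.14, 3.14]. Speed limits (rad/s): [2.79, 2.79, 3.14, 3.14, 3.14, 3.14].

### API

Orientations are given as a unit quaternion [x, y, z, w].
In Python, from workcell import bot gives the robot as it stands. The module is installed in compiled form; this text tells all that it offers.
- The arm moves only by the tool drive_tool, never from a script. Its arguments are lists of equal length, an entry for each row: "slide": the shift along the tool's x, y, z scaled (see below), a list of three; "rotation": the turn, a rotation vector about the tool's x, y, z scaled (see below), a list of three. A call has exactly 8 rows; each row is the pose to reach, as a shift and turn from the pose commanded when the call began, along the tool's axes at that moment; what a row does not reach only later rows make up. The controller multiplies each number of a shift by 250 mm and each number of a turn by 0.5 rad. A row lasts 1/8 s, in which the tool goes at most 62.5 mm and 10.7 degrees, less where a joint would pass 70% of its speed; a pose out of reach is approached as far as the arm can. A call with a number of a shift or a turn outside -1 to 1 is refused whole. A call with a gripper value outside its range is refused whole. "gripper" is the opening, from 0 (shut) to 1 (fully open), set as the call begins (left out, the last holds). The fingers move at their own pace and stop on an object; the grip force is fixed at half the most. Time passes only in rows, so rows that repeat a pose let the fingers close, or fill a call up. It gives the time, the measured TCP pose, the force, the opening and the grip force at its end, in the units of the state.
- bot.get_obs(): the state, without advancing time (a new reading comes with each control period).
- bot.camera(name): name is "scene" or "top" or "wrist"; returns a dict with "image" (400x640x3 uint8, red, green, blue), "z_map" (400x640 float32, m along the optical axis (not along the pixel's ray), 0 where there is no reading), "camera_matrix" (3x3 intrinsics, pixels), "xyz" and "orientation" of the camera in the world. Camera axes: x right, y up, looking along -z (the intrinsics and any distortion apply to the point x, -y, -z); pixel columns grow to the right and rows downward; lengths in m; the calibration is good to about 2 mm. A picture is of the moment at which its call begins.
- bot.job_done(): hands the job in; it is judged then, once.
The state is a dict: "clock": time; "joint_pos": joint angles; "joint_vel": joint speeds; "tau": joint torques, N m; "eef_pos": TCP position; "tool_rot": TCP orientation; "ft_force": force on the tool from outside, world axes, zero at the start; "ft_torque": the same for the moment, N m; "grip_width": finger opening in m; "grasp_force": force on a finger pad.
Only numpy, scipy, OpenCV 4.12 (cv2) and the standard library are available. Lean on these libraries where they do the work, as an engineer would, in place of code of your own. Each camera call takes 0.05 s, during which the arm holds its last target. There are 200 camera calls.

## Working session

There is one attempt and no reset: what is moved stays moved. The work goes in short steps, Python scripts to look and compute and a tool call to move; the robot and the scene stay as the last step left them, time stands still between calls to the robot, and variables do not carry over. Pictures are saved under pics/ and viewed, at most 10 in all, crops included, and the job is handed in when it is done.

Besides the shell and the picture viewer there is one more tool, called after "Call:" in YAML: its name, and indented under it one key for each argument. drive_tool: Moves the arm, as the interface text tells. Shifts and turns lie within -1 to 1; 1 stands for 250 mm of shift or 0.5 rad of turn. Its arguments: {"type":"object","properties":{"slide":{"type":"array","items":{"type":"array","items":{"type":"number"}}},"rotation":{"type":"array","items":{"type":"array","items":{"type":"number"}}},"gripper":{"type":"number"}},"required":["slide","rotation"]}

```bash
mkdir -p pics
cat > h.py <<'E'
import numpy as np, cv2
from scipy.spatial.transform import Rotation as R
from workcell import bot
def cloud(c):
    K=c["camera_matrix"];z=c["z_map"];v,u=np.mgrid[:400,:640]
    p=np.stack([(u-K[0,2])/K[0,0]*z,-(v-K[1,2])/K[1,1]*z,-z],-1)
    return p@R.from_quat(c["orientation"]).as_matrix().T+c["xyz"]
E
python3 - <<'E'
from h import *
o=bot.get_obs();print({k:np.round(v,3) for k,v in o.items()})
for n in("scene","top","wrist"):
    c=bot.camera(n);np.savez(n+"0.npz",**c);print(n,c["xyz"],c["orientation"],c["camera_matrix"][0],[k for k in c])
    cv2.imwrite(f"pics/{n}0.png",c["image"][...,::-1])
E
```

```text
{'clock': np.float64(0.0), 'joint_pos': array([1.246, 0.241, 0.004, 1.335, 0.   , 1.571]), 'joint_vel': array([-0.001, -0.   ,  0.   ,  0.001,  0.   , -0.001]), 'tau': array([ 1.0000e-03, -3.7231e+01,  2.5241e+01,  1.7000e-02,  0.0000e+00,
       -0.0000e+00]), 'eef_pos': array([0.159, 0.473, 0.23 ]), 'tool_rot': array([ 0.162,  0.987, -0.001, -0.   ]), 'ft_force': array([-0.58 ,  0.319,  0.079]), 'ft_torque': array([ 0.048, -0.023, -0.026]), 'grasp_force': np.float64(0.0), 'grip_width': np.float64(0.085)}
scene [-0.2808729  -0.62980518  1.17506937] [ 0.29893276 -0.16229828 -0.47233882  0.81313868] [389.54222108   0.         322.68822675] ['image', 'z_map', 'camera_matrix', 'xyz', 'orientation']
top [ 0.30163997 -0.17329616  1.63074614] [-0.04277318  0.03507411  0.70637252 -0.70567565] [447.47842277   0.         315.58360771] ['image', 'z_map', 'camera_matrix', 'xyz', 'orientation']
wrist [0.09360494 0.49574726 0.37289793] [-0.11368435 -0.0809364   0.57768817  0.80423973] [291.14651809   0.         322.09951694] ['image', 'z_map', 'camera_matrix', 'xyz', 'orientation']
```

View pics/scene0.png

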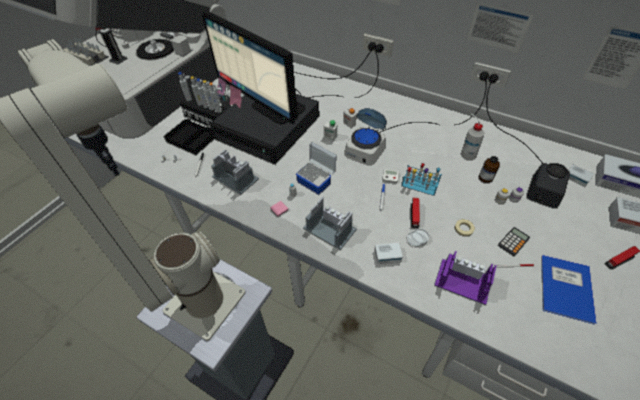

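View pics/top0.png

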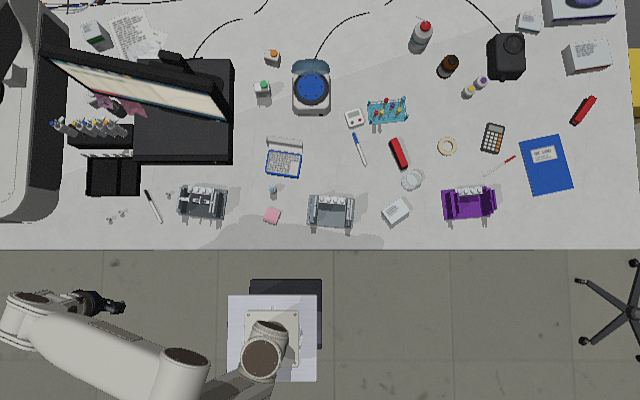

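Scene view: the grey stand at scene (233,170) / top (203,203) has a panel and rail in it, so it is stand_a. The grey empty stand at scene (330,223) / top (330,212) is stand_b. The purple one at scene (468,275) / top (468,203) is the decoy. Next I'll confirm this in an enlarged crop.

Run:
```python
from h import *
t=np.load("top0.npz");s=np.load("scene0.npz")
f=lambda im,u,v:cv2.resize(im[v:v+50,u:u+66,::-1],(396,300),interpolation=cv2.INTER_CUBIC)
cv2.imwrite("pics/crop1.png",np.vstack([np.hstack([f(t["image"],170,178),f(t["image"],298,187)]),np.hstack([f(s["image"],200,145),f(s["image"],297,197)])]))
for nm,c in(("top",t),("scene",s)):
    P=cloud(c)
    for lab,lo,hi in(("a",(.2,.13),(.5,.34)),("b",(.2,-.34),(.5,-.1))):
        m=(P[...,:2]>lo).all(-1)&(P[...,:2]<hi).all(-1)
        for z0,z1 in((.004,.013),(.085,.1),(.1,.112),(.112,.125),(.13,.15)):
            k=m&(P[...,2]>z0)&(P[...,2]<z1)
            q=P[k]
            if len(q)>3:
                print(nm,lab,z0,len(q),q.min(0).round(3),q.max(0).round(3),cv2.minAreaRect((q[:,:2]*1000).astype(np.float32)))
```

```text
top a 0.004 626 [0.308 0.13  0.004] [0.497 0.34  0.013] ((402.5405578613281, 235.09523010253906), (209.86656188964844, 189.72157287597656), 89.89341735839844)
top a 0.085 55 [0.435 0.186 0.085] [0.498 0.317 0.1  ] ((474.3990173339844, 252.0787811279297), (127.31341552734375, 63.66007995605469), 81.9801254272461)
top a 0.1 199 [0.437 0.186 0.1  ] [0.499 0.322 0.112] ((467.90289306640625, 254.25262451171875), (62.881385803222656, 136.07615661621094), 0.1300634741783142)
top a 0.112 27 [0.436 0.188 0.112] [0.495 0.321 0.123] ((472.1026306152344, 253.59559631347656), (128.5660400390625, 59.70063018798828), 83.1717758178711)
top a 0.13 28 [0.464 0.23  0.131] [0.489 0.273 0.148] ((476.3869934082031, 251.98243713378906), (42.74186706542969, 21.831851959228516), 84.90022277832031)
top b 0.004 899 [ 0.311 -0.34   0.004] [ 0.5   -0.102  0.013] ((405.4101867675781, -220.98985290527344), (237.55638122558594, 188.8687744140625), 89.97223663330078)
top b 0.085 27 [ 0.409 -0.276  0.085] [ 0.478 -0.151  0.1  ] ((444.8103942871094, -213.1173095703125), (124.4612045288086, 68.53548431396484), 89.03537
[... 915 characters left out ...]
39258, 23.896774291992188), 85.27196502685547)
scene a 0.13 31 [0.464 0.225 0.13 ] [0.489 0.274 0.144] ((476.33514404296875, 248.7154083251953), (48.31916809082031, 21.225614547729492), 83.71464538574219)
scene b 0.004 577 [ 0.314 -0.336  0.004] [ 0.497 -0.108  0.013] ((404.93658447265625, -221.46054077148438), (177.55487060546875, 230.34951782226562), 1.8867831230163574)
scene b 0.085 81 [ 0.41  -0.284  0.085] [ 0.491 -0.151  0.1  ] ((449.9849548339844, -218.09872436523438), (129.41952514648438, 71.55897521972656), 84.51297760009766)
scene b 0.1 115 [ 0.41  -0.286  0.1  ] [ 0.49  -0.15   0.112] ((450.7986755371094, -217.9210205078125), (132.52859497070312, 69.84858703613281), 84.1279296875)
```

View pics/crop1.png

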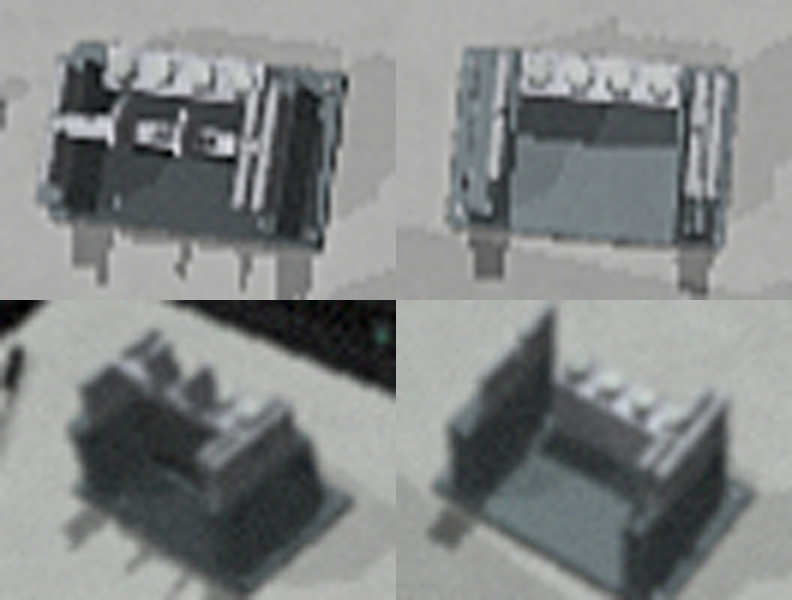

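The crop confirms it. On the left is the stand holding the guard, with two tabs on its rail. On the right is the empty grey stand, with the double plates (keeper) at its right (-y) end. I'll move closer for a wrist view.

```bash
cat >> h.py <<'E'
def plan(xyz,yaw):  # yaw: heading of tool y relative to world y; tool down
    o=bot.get_obs();A=R.from_quat(o["tool_rot"])
    y=np.array([-np.sin(yaw),np.cos(yaw),0]);z=np.array([0,0,-1.]);T=R.from_matrix(np.c_[np.cross(y,z),y,z])
    print("t",o["clock"],"slide",(A.inv().apply(np.array(xyz)-o["eef_pos"])/.25).round(4),"rot",((A.inv()*T).as_rotvec()/.5).round(4))
E
python3 - <<'E'
from h import *
c=np.load("wrist0.npz");A=R.from_quat(bot.get_obs()["tool_rot"])
print("cam in tool",A.inv().apply(c["xyz"]-bot.get_obs()["eef_pos"]),"axis in tool",A.inv().apply(R.from_quat(c["orientation"]).apply([0,0,-1])))
plan((.475,.25,.27),-np.radians(7))
E
```

```text
cam in tool [ 6.94887954e-02 -4.78418014e-05 -1.42280635e-01] axis in tool [-2.76350038e-01  3.45946639e-04  9.61056989e-01]
t 0.15 slide [-1.4815 -0.4443 -0.1568] rot [-3.300e-03 -3.000e-04 -4.052e-01]
```

Call:
drive_tool:
  slide:
    - [-0.06,-0.02,-0.02]
    - [-0.18,-0.06,-0.05]
    - [-0.34,-0.1,-0.08]
    - [-0.5,-0.15,-0.11]
    - [-0.66,-0.2,-0.14]
    - [-0.82,-0.25,-0.16]
    - [-0.94,-0.29,-0.16]
    - [-1,-0.3,-0.16]
  rotation:
    - [0,0,-0.03]
    - [0,0,-0.08]
    - [0,0,-0.14]
    - [0,0,-0.2]
    - [0,0,-0.26]
    - [0,0,-0.32]
    - [0,0,-0.37]
    - [0,0,-0.4]
  gripper: 1

```text
clock: 1.15
eef_pos: [0.3737, 0.3217, 0.2711]
tool_rot: [0.063, 0.998, -0.0, -0.0]
ft_force: [0.6, 0.0, 0.3]
grip_width: 0.0852
grasp_force: 0.0
```

Run:
```python
from h import *
plan((.475,.25,.27),-np.radians(7))
```

```text
t 1.15 slide [-0.4383 -0.2332  0.0042] rot [-0.0012 -0.0005 -0.0087]
```

Call:
drive_tool:
  slide:
    - [-0.05,-0.03,0]
    - [-0.13,-0.07,0]
    - [-0.22,-0.12,0]
    - [-0.31,-0.17,0]
    - [-0.39,-0.21,0]
    - [-0.44,-0.23,0]
    - [-0.44,-0.23,0]
    - [-0.44,-0.23,0]
  rotation:
    - [0,0,0]
    - [0,0,0]
    - [0,0,-0.01]
    - [0,0,-0.01]
    - [0,0,-0.01]
    - [0,0,-0.01]
    - [0,0,-0.01]
    - [0,0,-0.01]

```text
clock: 2.15
eef_pos: [0.474, 0.2526, 0.2712]
tool_rot: [0.06, 0.998, 0.0, -0.0]
ft_force: [-0.3, 0.0, 0.4]
grip_width: 0.0856
grasp_force: 0.0
```

Run:
```python
from h import *
c=bot.camera("wrist");np.savez("wrist1.npz",**c);print(bot.get_obs()["eef_pos"])
cv2.imwrite("pics/wrist1.png",c["image"][...,::-1])
P=cloud(c)
m=(P[...,:2]>(.38,.13)).all(-1)&(P[...,:2]<(.56,.36)).all(-1)
for z0,z1 in((.004,.012),(.102,.1055),(.1055,.11),(.134,.147)):
    q=P[m&(P[...,2]>z0)&(P[...,2]<z1)];print(z0,len(q),q.min(0).round(3),q.max(0).round(3),np.median(q,0).round(4),cv2.minAreaRect((q[:,:2]*1000).astype(np.float32)))
```

```text
[0.47392415 0.25270664 0.27130715]
0.004 3073 [0.421 0.182 0.004] [0.546 0.347 0.012] [0.4536 0.2622 0.0077] ((485.2252197265625, 258.6248474121094), (166.52687072753906, 108.84708404541016), 82.7493667602539)
0.102 365 [0.439 0.184 0.102] [0.519 0.321 0.105] [0.4763 0.2396 0.104 ] ((478.6698303222656, 251.8850860595703), (135.9603271484375, 66.81926727294922), 83.28231811523438)
0.1055 1796 [0.437 0.186 0.106] [0.522 0.321 0.11 ] [0.4797 0.2388 0.1074] ((479.9562683105469, 253.80459594726562), (129.861083984375, 69.68537902832031), 82.80238342285156)
0.134 222 [0.466 0.23  0.136] [0.494 0.273 0.143] [0.4784 0.2351 0.1407] ((479.522705078125, 251.31829833984375), (41.99968719482422, 23.73301887512207), 82.97874450683594)
```

View pics/wrist1.png

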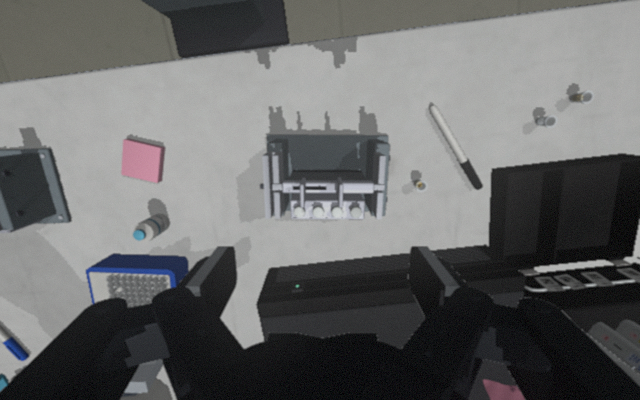

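Wrist view: the guard's rail and tabs are at about (325,187) px, the keeper plates are at the left (-y) end, and the vials are behind. The depth gives tab tops at z 0.141, yaw -7.1° and a grip point of (0.480, 0.258). I'll now descend to pinch.

Run:
```python
from h import *
plan((.4804,.2583,.113),-np.radians(7.1))
```

```text
t 2.2 slide [-0.0233  0.0253  0.6332] rot [ 0.0001 -0.0008  0.0101]
```

Call:
drive_tool:
  slide:
    - [-0.023,0.025,0.05]
    - [-0.023,0.025,0.15]
    - [-0.023,0.025,0.28]
    - [-0.023,0.025,0.4]
    - [-0.023,0.025,0.5]
    - [-0.023,0.025,0.58]
    - [-0.023,0.025,0.62]
    - [-0.023,0.025,0.633]
  rotation:
    - [0,0,0.01]
    - [0,0,0.01]
    - [0,0,0.01]
    - [0,0,0.01]
    - [0,0,0.01]
    - [0,0,0.01]
    - [0,0,0.01]
    - [0,0,0.01]

```text
clock: 3.2
eef_pos: [0.4806, 0.2579, 0.1123]
tool_rot: [0.062, 0.998, -0.0, -0.0]
ft_force: [0.1, 0.4, -0.5]
grip_width: 0.0855
grasp_force: 0.0
```

Call:
drive_tool:
  slide:
    - [0,0,0]
    - [0,0,0]
    - [0,0,0]
    - [0,0,0]
    - [0,0,0]
    - [0,0,0]
    - [0,0,0]
    - [0,0,0]
  rotation:
    - [0,0,0]
    - [0,0,0]
    - [0,0,0]
    - [0,0,0]
    - [0,0,0]
    - [0,0,0]
    - [0,0,0]
    - [0,0,0]
  gripper: 0.6

```text
clock: 4.2
eef_pos: [0.481, 0.2576, 0.1131]
tool_rot: [0.062, 0.998, -0.0, 0.0]
ft_force: [-0.5, -2.9, 1.6]
grip_width: 0.0512
grasp_force: 1.7
```

Run:
```python
from h import *
o=bot.get_obs();print({k:np.round(v,4) for k,v in o.items()})
c=bot.camera("wrist");np.savez("wrist2.npz",**c)
cv2.imwrite("pics/wrist2.png",c["image"][100:400,80:560,::-1])
```

```text
{'clock': np.float64(4.2), 'joint_pos': array([ 4.9180e-01,  4.0810e-01, -7.7300e-02,  1.0856e+00, -4.0000e-04,
        6.1680e-01]), 'joint_vel': array([ 0.0011, -0.0003,  0.0019, -0.0005, -0.0005,  0.0007]), 'tau': array([ 1.55210e+00, -4.19053e+01,  2.32395e+01, -6.77700e-01,
        8.65300e-01,  1.03000e-02]), 'eef_pos': array([0.481 , 0.2576, 0.1131]), 'tool_rot': array([ 6.24e-02,  9.98e-01, -2.00e-04,  0.00e+00]), 'ft_force': array([-0.549 , -2.9066,  1.6312]), 'ft_torque': array([-0.7616,  0.0208, -0.0008]), 'grasp_force': np.float64(1.658), 'grip_width': np.float64(0.0512)}
```

View pics/wrist2.png

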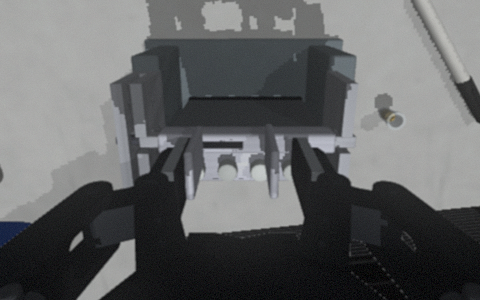

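Crop view: the left finger is on the sliding tab (about (195,160) px) and the right finger is nearing the fixed tab. I'll close fully now.

Call:
drive_tool:
  slide:
    - [0,0,0]
    - [0,0,0]
    - [0,0,0]
    - [0,0,0]
    - [0,0,0]
    - [0,0,0]
    - [0,0,0]
    - [0,0,0]
  rotation:
    - [0,0,0]
    - [0,0,0]
    - [0,0,0]
    - [0,0,0]
    - [0,0,0]
    - [0,0,0]
    - [0,0,0]
    - [0,0,0]
  gripper: 0

```text
clock: 5.25
eef_pos: [0.4819, 0.2596, 0.1147]
tool_rot: [0.062, 0.998, 0.002, 0.001]
ft_force: [-1.4, 1.3, 7.4]
grip_width: 0.026
grasp_force: 58.6
```

Call:
drive_tool:
  slide:
    - [0,0,-0.004]
    - [0,0,-0.008]
    - [0,0,-0.012]
    - [0,0,-0.016]
    - [0,0,-0.02]
    - [0,0,-0.024]
    - [0,0,-0.028]
    - [0,0,-0.032]
  rotation:
    - [0,0,0]
    - [0,0,0]
    - [0,0,0]
    - [0,0,0]
    - [0,0,0]
    - [0,0,0]
    - [0,0,0]
    - [0,0,0]

```text
clock: 6.25
eef_pos: [0.481, 0.2577, 0.1211]
tool_rot: [0.062, 0.998, 0.0, 0.0]
ft_force: [-0.6, 0.4, -3.0]
grip_width: 0.0262
grasp_force: 59.0
```

Call:
drive_tool:
  slide:
    - [0,0,-0.03]
    - [0,0,-0.08]
    - [0,0,-0.15]
    - [0,0,-0.24]
    - [0,0,-0.34]
    - [0,0,-0.44]
    - [0,0,-0.51]
    - [0,0,-0.54]
  rotation:
    - [0,0,0]
    - [0,0,0]
    - [0,0,0]
    - [0,0,0]
    - [0,0,0]
    - [0,0,0]
    - [0,0,0]
    - [0,0,0]

```text
clock: 7.25
eef_pos: [0.4817, 0.2581, 0.2583]
tool_rot: [0.062, 0.998, 0.001, 0.002]
ft_force: [-0.1, -0.2, -2.3]
grip_width: 0.026
grasp_force: 59.3
```

Run:
```python
from h import *
o=bot.get_obs();print(o["eef_pos"],o["ft_force"],o["ft_torque"],o["grip_width"])
c=bot.camera("wrist");np.savez("wrist3.npz",**c)
cv2.imwrite("pics/wrist3.png",c["image"][...,::-1])
A=R.from_quat(o["tool_rot"]);P=A.inv().apply((cloud(c)-o["eef_pos"]).reshape(-1,3)).reshape(400,640,3)
# rail top in tool frame
m=(abs(P[...,0])<.02)&(abs(P[...,1])<.08)&(P[...,2]<.02)&(P[...,2]>-.01)
q=P[m];print(len(q),np.percentile(q,[0,5,50,95,100],0).round(4),cv2.minAreaRect((q[:,:2]*1000).astype(np.float32)))
plan((.45,-.20,.27),-np.radians(5.5))
# stand b, from the first top/scene pictures
for n in("top","scene"):
    P=cloud(np.load(n+"0.npz"));m=(P[...,:2]>(.36,-.34)).all(-1)&(P[...,:2]<(.56,-.10)).all(-1)&(P[...,2]>.1)&(P[...,2]<.115)
    q=P[m];print(n,cv2.minAreaRect((q[:,:2]*1000).astype(np.float32)),np.median(q,0))
```

```text
[0.48165109 0.2581218  0.25831387] [-0.1257893  -0.21113589 -2.33465439] [-0.01959927  0.03265492 -0.01810202] 0.025973536916499295
4517 [[-0.0099 -0.0605 -0.01  ]
 [-0.0035 -0.0522 -0.0059]
 [ 0.0041  0.001   0.0084]
 [ 0.0106  0.0539  0.0173]
 [ 0.0131  0.0621  0.02  ]] ((1.5803394317626953, 0.8062591552734375), (122.68258666992188, 23.00599479675293), 89.65806579589844)
t 7.3 slide [-0.1024 -1.8341 -0.0496] rot [ 0.0042  0.0062 -0.0576]
top ((450.6119384765625, -214.7501678466797), (129.39622497558594, 68.98999786376953), 84.85350799560547) [ 0.44646243 -0.26731434  0.10737602]
scene ((450.7986755371094, -217.9210205078125), (132.52859497070312, 69.84858703613281), 84.1279296875) [ 0.44519687 -0.2687145   0.10558482]
```

View pics/wrist3.png

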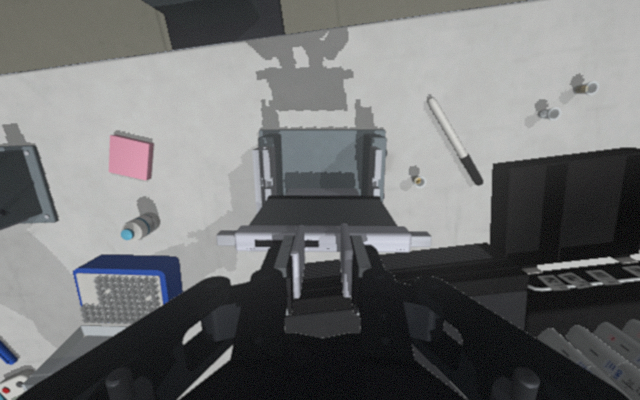

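Wrist view: the guard hangs squarely in the fingers with its rail at about (325,240) px, the pin is pulled in, and stand_a below is empty. I'll carry it over to stand_b, staying behind it in x so the camera can see the slots.

Call:
drive_tool:
  slide:
    - [-0.01,-0.05,-0.01]
    - [-0.03,-0.16,-0.02]
    - [-0.05,-0.32,-0.024]
    - [-0.08,-0.48,-0.024]
    - [-0.1,-0.64,-0.024]
    - [-0.13,-0.79,-0.024]
    - [-0.147,-0.89,-0.024]
    - [-0.154,-0.934,-0.024]
  rotation:
    - [0,0,0]
    - [0,0,-0.01]
    - [0,0,-0.02]
    - [0,0,-0.02]
    - [0,0,-0.03]
    - [0,0,-0.03]
    - [0,0,-0.03]
    - [0,0,-0.03]

```text
clock: 8.3
eef_pos: [0.4894, 0.0194, 0.2614]
tool_rot: [0.056, 0.998, -0.0, -0.001]
ft_force: [-0.6, 0.4, -2.3]
grip_width: 0.0261
grasp_force: 59.9
```

Call:
drive_tool:
  slide:
    - [-0.01,-0.05,-0.01]
    - [-0.03,-0.16,-0.02]
    - [-0.05,-0.32,-0.024]
    - [-0.08,-0.48,-0.024]
    - [-0.1,-0.64,-0.024]
    - [-0.13,-0.79,-0.024]
    - [-0.147,-0.89,-0.024]
    - [-0.154,-0.934,-0.024]
  rotation:
    - [0,0,0]
    - [0,0,-0.01]
    - [0,0,-0.02]
    - [0,0,-0.02]
    - [0,0,-0.02]
    - [0,0,-0.02]
    - [0,0,-0.02]
    - [0,0,-0.02]

```text
clock: 9.3
eef_pos: [0.5029, -0.2159, 0.2677]
tool_rot: [0.05, 0.999, 0.0, -0.0]
ft_force: [0.0, 0.0, -3.2]
grip_width: 0.026
grasp_force: 59.9
```

Run:
```python
from h import *
c=bot.camera("wrist");np.savez("wrist4.npz",**c);o=bot.get_obs();print(o["clock"],o["eef_pos"],o["tool_rot"],o["ft_force"],o["grip_width"])
P=cloud(c)
m=(P[...,:2]>(.36,-.34)).all(-1)&(P[...,:2]<(.56,-.10)).all(-1)
for z0,z1 in((.004,.012),(.102,.113)):
    k=m&(P[...,2]>z0)&(P[...,2]<z1);q=P[k];v,u=np.nonzero(k)
    print(z0,len(q),u.min(),u.max(),v.min(),v.max(),q.min(0).round(3),q.max(0).round(3),cv2.minAreaRect((q[:,:2]*1000).astype(np.float32)))
im=c["image"];im[...]=im
cv2.imwrite("pics/wrist4.png",cv2.resize(im[40:260,200:460,::-1],(709,600),interpolation=cv2.INTER_CUBIC))
```

```text
9.35 [ 0.50289689 -0.21662109  0.26767154] [ 5.04531896e-02  9.98726351e-01 -3.14865532e-04 -2.27415579e-04] [ 0.23629177 -1.57818207 -2.58647662] 0.026001233562234796
0.004 5265 265 382 84 168 [ 0.39  -0.295  0.004] [ 0.511 -0.133  0.012] ((449.9143981933594, -208.99710083007812), (163.2794189453125, 108.89298248291016), 84.79387664794922)
0.102 1317 252 382 100 170 [ 0.414 -0.283  0.102] [ 0.494 -0.149  0.11 ] ((453.75469970703125, -215.7631072998047), (129.8330078125, 69.4959487915039), 84.84318542480469)
```

View pics/wrist4.png

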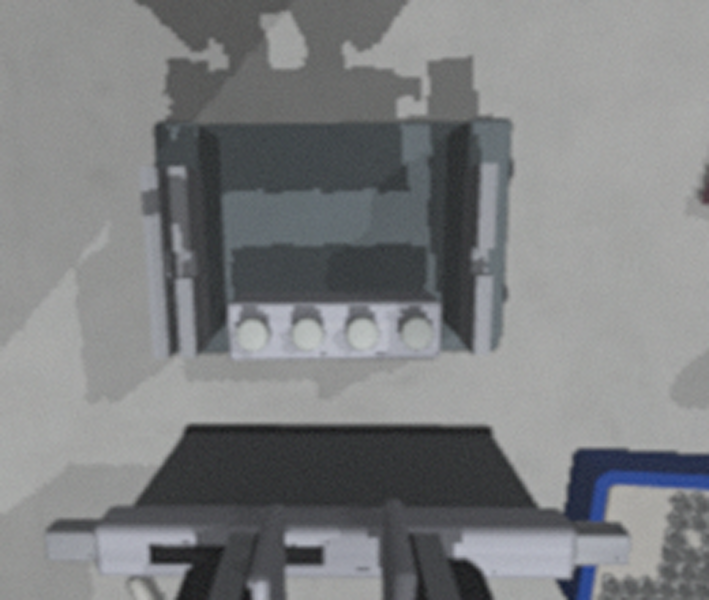

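Crop view: stand_b has its slots at about (183,262) and (483,262) px, near the middle of the plates, and the guard is in front at the bottom. I'll now get the slot position from depth along each plate.

Run:
```python
from h import *
c=np.load("wrist4.npz");P=cloud(c).reshape(-1,3)
a=np.radians(5.16);Y=np.array([np.sin(a),np.cos(a),0]);X=np.array([np.cos(a),-np.sin(a),0]);O=np.array([.4542,-.2105,0])
q=np.c_[(P-O)@X,(P-O)@Y,P[:,2]]*1000
g=c["image"].mean(-1).ravel()
for lo,hi in((54.5,58.5),(-58.5,-54.5),(-69,-65)):
    m=(q[:,1]>lo)&(q[:,1]<hi)&(q[:,2]>80)&(abs(q[:,0])<45);s=q[m];gg=g[m]
    print(lo,[(int(b),int(n.sum()),round(float(np.median(s[n,2])),1),round(float(s[n,2].min()),1),int(np.median(gg[n]))) for b in range(-38,40,2) if (n:=(s[:,0]>=b)&(s[:,0]<b+2)).sum()>1])
t=q[(q[:,2]>104)&(q[:,2]<112)&(abs(q[:,0])<45)&(abs(q[:,1])<80)]
h,e=np.histogram(t[:,1],np.arange(-76,70,1));print([(int(b),int(n)) for b,n in zip(e,h) if n>2])
# guard pose in tool
R4=R.from_quat([5.04531896e-02,9.98726351e-01,-3.1e-4,-2.3e-4]);p=R4.inv().apply(P-[.50290,-.21662,.26767])*1000
for lo,hi in((-47,-33),(33,47),(55,61),(-60,-54)):
    s=p[(p[:,1]>lo)&(p[:,1]<hi)&(abs(p[:,0])<15)&(p[:,2]>0)&(p[:,2]<14)];print(lo,len(s),np.percentile(s,[2,50,98],0).round(1).tolist())
s=p[(abs(p[:,0])<8)&(abs(p[:,1])<80)&(p[:,2]>6)&(p[:,2]<16)];print(np.percentile(s[:,1],[0,.5,99.5,100]))
```

```text
54.5 [(-36, 4, 107.8, 106.7, 147), (-34, 8, 107.9, 106.5, 155), (-32, 8, 107.7, 107.1, 154), (-30, 8, 108.1, 106.8, 153), (-28, 8, 107.2, 106.7, 154), (-26, 8, 107.4, 106.1, 154), (-24, 8, 107.1, 106.6, 155), (-22, 8, 107.4, 107.2, 154), (-20, 12, 107.9, 106.0, 156), (-18, 8, 107.6, 107.0, 156), (-16, 7, 108.3, 106.5, 156), (-14, 8, 107.9, 106.6, 156), (-12, 8, 108.2, 106.3, 157), (-10, 8, 107.9, 107.0, 156), (-8, 8, 107.8, 107.2, 157), (-6, 4, 107.3, 107.0, 156), (-4, 6, 95.4, 94.5, 154), (-2, 6, 95.5, 94.8, 146), (0, 8, 95.5, 94.7, 106), (2, 7, 95.7, 94.5, 99), (4, 12, 101.0, 94.6, 110), (6, 8, 107.7, 106.0, 159), (8, 8, 107.1, 105.9, 159), (10, 8, 107.9, 106.6, 159), (12, 8, 107.5, 106.7, 159), (14, 8, 107.4, 106.7, 161), (16, 8, 107.7, 106.7, 160), (18, 7, 107.6, 107.3, 161), (20, 8, 107.6, 106.6, 162), (22, 4, 108.0, 106.4, 162), (24, 5, 107.4, 107.1, 162), (26, 6, 108.1, 107.0, 162), (28, 9, 107.8, 106.5, 162), (30, 7, 108.0, 106.8, 164), (32, 8, 107.7, 107.2, 164), (34, 33, 362.1, 107.2, 14), (36, 542, 359.2, 340.4, 17), (38, 613, 353.6, 338.0, 19)]
-58.5 [(-36, 4, 108.3, 107.
[... 1967 characters left out ...]
4), (30, 6, 107.8, 107.0, 153), (32, 6, 107.9, 106.9, 153), (34, 3, 108.3, 107.3, 153), (36, 87, 360.5, 354.9, 27), (38, 3, 359.6, 358.5, 23)]
[(-71, 11), (-70, 64), (-69, 69), (-68, 70), (-67, 67), (-66, 68), (-65, 101), (-64, 14), (-60, 36), (-59, 60), (-58, 63), (-57, 56), (-56, 59), (-55, 55), (-54, 66), (53, 77), (54, 59), (55, 59), (56, 56), (57, 60), (58, 62), (59, 23)]
-47 540 [[-4.2, -46.7, 6.9], [2.4, -40.1, 8.6], [6.9, -33.2, 13.4]]
33 567 [[-4.4, 33.4, 6.2], [2.4, 40.0, 7.5], [6.9, 46.7, 13.2]]
55 142 [[-2.7, 55.2, 9.1], [1.9, 58.1, 10.2], [4.4, 60.9, 13.8]]
-60 126 [[-2.9, -59.6, 10.6], [1.3, -56.9, 11.8], [4.5, -54.2, 13.5]]
[-60.44541911 -59.18952982  61.89694021  63.03047697]
```

Run:
```python
from h import *
plan((.4553,-.2116,.2677),-np.radians(5.16))
```

```text
t 9.35 slide [ 0.1914  0.0008 -0.    ] rot [-0.0013 -0.0009 -0.0218]
```

Call:
drive_tool:
  slide:
    - [0.02,0,0]
    - [0.06,0,0]
    - [0.1,0,0]
    - [0.14,0,0]
    - [0.18,0,0]
    - [0.191,0,0]
    - [0.191,0,0]
    - [0.191,0,0]
  rotation:
    - [0,0,-0.005]
    - [0,0,-0.01]
    - [0,0,-0.02]
    - [0,0,-0.022]
    - [0,0,-0.022]
    - [0,0,-0.022]
    - [0,0,-0.022]
    - [0,0,-0.022]

```text
clock: 10.35
eef_pos: [0.4555, -0.2104, 0.268]
tool_rot: [0.044, 0.999, -0.0, 0.0]
ft_force: [0.3, 0.6, -1.9]
grip_width: 0.0264
grasp_force: 59.9
```

Run:
```python
from h import *
for i in range(3):
    c=bot.camera("wrist");o=bot.get_obs();print(o["eef_pos"],o["ft_force"].round(2),o["ft_torque"].round(3))
plan((.4553,-.2116,.14),-np.radians(5.16))
P=cloud(c).reshape(-1,3)
a=np.radians(5.16);Y=np.array([np.sin(a),np.cos(a),0]);X=np.array([np.cos(a),-np.sin(a),0]);O=np.array([.4545,-.2108,0])
q=np.c_[(P-O)@X,(P-O)@Y,P[:,2]]*1000
# guard in slot frame (above), lugs and rail
zt=o["eef_pos"][2]*1000
for lo,hi in((-47,-33),(33,47),(54,61),(-60,-54)):
    s=q[(q[:,1]>lo)&(q[:,1]<hi)&(abs(q[:,0])<12)&(q[:,2]>zt-14)&(q[:,2]<zt)];print(lo,len(s),np.percentile(s,[2,50,98],0).round(1).tolist())
s=q[(abs(q[:,0])<8)&(abs(q[:,1])<80)&(q[:,2]>zt-16)&(q[:,2]<zt-6)];print(np.percentile(s[:,1],[0,.5,99.5,100]))
for n in("top","scene"):
    c=bot.camera(n);P=cloud(c).reshape(-1,3);q=np.c_[(P-O)@X,(P-O)@Y,P[:,2]]*1000
    s=q[(abs(q[:,0])<15)&(abs(q[:,1])<80)&(q[:,2]>zt-12)&(q[:,2]<zt-5)];print(n,len(s),np.percentile(s,[2,50,98],0).round(1).tolist(),cv2.minAreaRect(s[:,:2].astype(np.float32)))
```

```text
[ 0.45559213 -0.21033916  0.26796152] [-0.27  0.59 -1.74] [-0.03   0.003  0.003]
[ 0.4555567  -0.2103262   0.26790954] [-0.2   0.15 -1.74] [ 0.002 -0.023  0.02 ]
[ 0.45556065 -0.21031383  0.26792528] [-0.45 -0.03 -3.4 ] [-0.001 -0.017 -0.029]
t 10.5 slide [ 0.0006 -0.0052  0.5117] rot [ 0.0001 -0.0001  0.0027]
-47 536 [[-5.8, -46.7, 254.7], [-1.2, -39.9, 259.4], [5.4, -33.2, 261.1]]
33 566 [[-5.8, 33.3, 254.8], [-1.4, 39.9, 260.4], [5.4, 46.5, 261.6]]
54 167 [[-3.3, 54.3, 254.4], [-0.5, 57.7, 257.8], [3.5, 60.9, 258.7]]
-60 128 [[-3.2, -59.8, 254.6], [-0.0, -57.0, 256.2], [3.8, -54.2, 257.3]]
[-60.06738789 -59.14306509  61.63513704  62.59783873]Traceback (most recent call last):
  File "<stdin>", line 15, in <module>
    return _quantile_unchecked(
        a, q, axis, out, overwrite_input, method, keepdims, weights)
    return _ureduce(a,
                    func=_quantile_ureduce_func,
    ...<5 lines>...
                    overwrite_input=overwrite_input,
                    method=method)
    r = func(a, **kwargs)
    result = _quantile(arr,
                       quantiles=q,
    ...<2 lines>...
                       out=out,
                       weights=wgt)
    slices_having_nans = np.isnan(arr[-1, ...])
                                  ~~~^^^^^^^^^
IndexError: index -1 is out of bounds for axis 0 with size 0
```

The guard is lined up with the slots to within 0.3 mm in x and about 0.7 mm in y. I'll descend to just above the plates, then go slowly.

Call:
drive_tool:
  slide:
    - [0,-0.003,0.04]
    - [0,-0.003,0.12]
    - [0,-0.003,0.22]
    - [0,-0.003,0.32]
    - [0,-0.003,0.41]
    - [0,-0.003,0.47]
    - [0,-0.003,0.5]
    - [0,-0.003,0.51]
  rotation:
    - [0,0,0]
    - [0,0,0]
    - [0,0,0]
    - [0,0,0]
    - [0,0,0]
    - [0,0,0]
    - [0,0,0]
    - [0,0,0]

```text
clock: 11.55
eef_pos: [0.4553, -0.2111, 0.1404]
tool_rot: [0.044, 0.999, -0.0, -0.0]
ft_force: [0.2, -0.0, -3.4]
grip_width: 0.0262
grasp_force: 59.9
```

Call:
drive_tool:
  slide:
    - [0,0,0.006]
    - [0,0,0.012]
    - [0,0,0.018]
    - [0,0,0.024]
    - [0,0,0.03]
    - [0,0,0.036]
    - [0,0,0.042]
    - [0,0,0.048]
  rotation:
    - [0,0,0]
    - [0,0,0]
    - [0,0,0]
    - [0,0,0]
    - [0,0,0]
    - [0,0,0]
    - [0,0,0]
    - [0,0,0]

```text
clock: 12.55
eef_pos: [0.4552, -0.211, 0.1284]
tool_rot: [0.044, 0.999, -0.0, 0.0]
ft_force: [0.4, -0.9, -2.5]
grip_width: 0.0261
grasp_force: 59.9
```

Call:
drive_tool:
  slide:
    - [0,0,0.003]
    - [0,0,0.006]
    - [0,0,0.009]
    - [0,0,0.012]
    - [0,0,0.015]
    - [0,0,0.018]
    - [0,0,0.021]
    - [0,0,0.024]
  rotation:
    - [0,0,0]
    - [0,0,0]
    - [0,0,0]
    - [0,0,0]
    - [0,0,0]
    - [0,0,0]
    - [0,0,0]
    - [0,0,0]

```text
clock: 13.55
eef_pos: [0.4552, -0.211, 0.1225]
tool_rot: [0.044, 0.999, -0.0, -0.0]
ft_force: [-0.1, -0.0, -3.2]
grip_width: 0.0264
grasp_force: 59.9
```

Call:
drive_tool:
  slide:
    - [0,0,0.004]
    - [0,0,0.008]
    - [0,0,0.012]
    - [0,0,0.016]
    - [0,0,0.019]
    - [0,0,0.022]
    - [0,0,0.025]
    - [0,0,0.028]
  rotation:
    - [0,0,0]
    - [0,0,0]
    - [0,0,0]
    - [0,0,0]
    - [0,0,0]
    - [0,0,0]
    - [0,0,0]
    - [0,0,0]

```text
clock: 14.55
eef_pos: [0.4552, -0.211, 0.1155]
tool_rot: [0.044, 0.999, 0.0, 0.0]
ft_force: [0.7, 0.1, -1.7]
grip_width: 0.0257
grasp_force: 59.9
```

Call:
drive_tool:
  slide:
    - [0,0,0.001]
    - [0,0,0.002]
    - [0,0,0.003]
    - [0,0,0.004]
    - [0,0,0.005]
    - [0,0,0.006]
    - [0,0,0.007]
    - [0,0,0.008]
  rotation:
    - [0,0,0]
    - [0,0,0]
    - [0,0,0]
    - [0,0,0]
    - [0,0,0]
    - [0,0,0]
    - [0,0,0]
    - [0,0,0]

```text
clock: 15.55
eef_pos: [0.4555, -0.2109, 0.1147]
tool_rot: [0.044, 0.999, -0.0, 0.001]
ft_force: [-2.4, 3.4, 8.7]
grip_width: 0.0265
grasp_force: 66.4
```

Run:
```python
from h import *
for i in range(4):
    c=bot.camera("wrist");o=bot.get_obs();print(o["eef_pos"],o["ft_force"].round(2),o["ft_torque"].round(3))
P=cloud(c).reshape(-1,3)
a=np.radians(5.16);Y=np.array([np.sin(a),np.cos(a),0]);X=np.array([np.cos(a),-np.sin(a),0]);O=np.array([.4545,-.2108,0])
q=np.c_[(P-O)@X,(P-O)@Y,P[:,2]]*1000
for lo,hi in((-47,-33),(33,47)):
    s=q[(q[:,1]>lo)&(q[:,1]<hi)&(q[:,0]<5)&(q[:,0]>-5)&(q[:,2]>98)&(q[:,2]<125)];print(lo,len(s),np.percentile(s[:,2],[10,50,90]).round(1))
```

```text
[ 0.4555231  -0.21093581  0.1146871 ] [-2.9   3.41  7.94] [ 0.239  0.681 -0.112]
[ 0.45549183 -0.21094647  0.11466852] [-1.8  2.8  8.2] [ 0.236  0.689 -0.229]
[ 0.45549764 -0.21093166  0.11467992] [-2.73  3.6   7.78] [ 0.158  0.615 -0.233]
[ 0.45551111 -0.21094588  0.11469012] [-2.23  3.58  7.43] [ 0.159  0.657 -0.198]
-47 404 [105.8 106.7 107.6]
33 424 [106.3 107.1 107.8]
```

It's seated: the rail top reads 106.9 mm at both ends and contact is light. Releasing.

Call:
drive_tool:
  slide:
    - [0,0,0]
    - [0,0,0]
    - [0,0,0]
    - [0,0,0]
    - [0,0,0]
    - [0,0,0]
    - [0,0,0]
    - [0,0,0]
  rotation:
    - [0,0,0]
    - [0,0,0]
    - [0,0,0]
    - [0,0,0]
    - [0,0,0]
    - [0,0,0]
    - [0,0,0]
    - [0,0,0]
  gripper: 0.5

```text
clock: 16.75
eef_pos: [0.4555, -0.2129, 0.1135]
tool_rot: [0.045, 0.999, -0.002, 0.0]
ft_force: [-0.9, -5.6, 0.2]
grip_width: 0.0425
grasp_force: 2.6
```

Call:
drive_tool:
  slide:
    - [0,0,0]
    - [0,0,0]
    - [0,0,0]
    - [0,0,0]
    - [0,0,0]
    - [0,0,0]
    - [0,0,0]
    - [0,0,0]
  rotation:
    - [0,0,0]
    - [0,0,0]
    - [0,0,0]
    - [0,0,0]
    - [0,0,0]
    - [0,0,0]
    - [0,0,0]
    - [0,0,0]
  gripper: 1

```text
clock: 17.75
eef_pos: [0.4552, -0.211, 0.1136]
tool_rot: [0.044, 0.999, -0.0, 0.0]
ft_force: [0.0, -0.9, -0.4]
grip_width: 0.0858
grasp_force: 0.0
```

Call:
drive_tool:
  slide:
    - [0,0,-0.02]
    - [0,0,-0.07]
    - [0,0,-0.15]
    - [0,0,-0.25]
    - [0,0,-0.36]
    - [0,0,-0.46]
    - [0,0,-0.54]
    - [0,0,-0.58]
  rotation:
    - [0,0,0]
    - [0,0,0]
    - [0,0,0]
    - [0,0,0]
    - [0,0,0]
    - [0,0,0]
    - [0,0,0]
    - [0,0,0]

```text
clock: 18.75
eef_pos: [0.4558, -0.2113, 0.2607]
tool_rot: [0.044, 0.999, -0.001, 0.001]
ft_force: [-0.4, 0.2, -0.4]
grip_width: 0.0855
grasp_force: 0.0
```

Run:
```python
from h import *
c=bot.camera("wrist");o=bot.get_obs();print(o["clock"],o["eef_pos"],o["ft_force"],o["grip_width"])
P=cloud(c).reshape(-1,3)
a=np.radians(5.16);Y=np.array([np.sin(a),np.cos(a),0]);X=np.array([np.cos(a),-np.sin(a),0]);O=np.array([.4545,-.2108,0])
q=np.c_[(P-O)@X,(P-O)@Y,P[:,2]]*1000
for lo,hi in((-47,-33),(33,47)):
    s=q[(q[:,1]>lo)&(q[:,1]<hi)&(abs(q[:,0])<5)&(q[:,2]>98)&(q[:,2]<125)];print(lo,len(s),np.percentile(s[:,2],[10,50,90]).round(1))
s=q[(abs(q[:,0])<20)&(abs(q[:,1])<50)&(q[:,2]>136)&(q[:,2]<146)];print("tabs",cv2.minAreaRect(s[:,:2].astype(np.float32)),s.min(0),s.max(0))
cv2.imwrite("pics/wrist5.png",cv2.resize(c["image"][100:260,210:450,::-1],(800,533),interpolation=cv2.INTER_CUBIC))
```

```text
18.8 [ 0.45610982 -0.21141692  0.26131747] [0.32082501 0.32355814 1.60348242] 0.0853544823746302
-47 122 [105.6 106.7 107.7]
33 125 [105.8 106.8 107.8]
tabs ((0.26338863372802734, -3.646015167236328), (42.0166130065918, 23.822555541992188), 89.97040557861328) [-11.65778952 -24.64906886 136.23267876] [ 12.1840628   17.35757286 143.19561749]
```

View pics/wrist5.png

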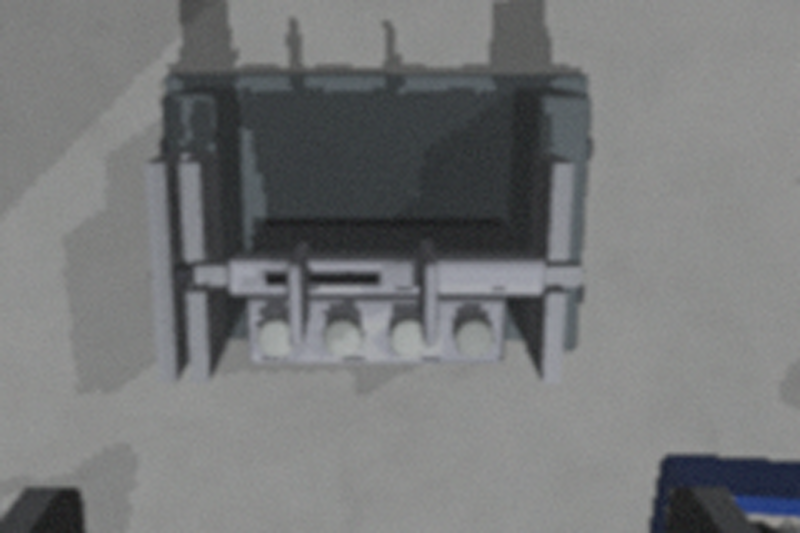

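Crop view: both lugs sit in their slots, at about (205,275) and (565,275) px. The tabs are 42.0 mm apart, so the pin is fully out. The guard is level at z 100, with y +3.4 mm and x 0.3 mm from the slot axis. Handing in.

```bash
python3 -c "
from workcell import bot
print(bot.job_done())"
```

```text
the job is handed in; nothing more can be done
None
```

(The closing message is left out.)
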